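# Sort out a mixed-up bearing kit and load the grease packer

## Task

The three parts of this rebuild kit are in each other's places. Put the open bearing (the one with its steel balls showing, which needs grease) over the cone of the green grease packer and press it down until the latch holds the stage down, lay the bearing with the orange seals in the orange dish, and stand the brass bush, flange down, in the blue dish. The bench is gritty, so never set a part down on it: the empty grey dish is the only place to park one meanwhile, and it is empty again at the end.

Things in the scene. Friction and masses are not known exactly. Their poses are not given: they have to be found in the camera images.
- bearing_open: Open ball bearing, bare steel with bright balls showing between the rings; outer diameter 52 mm, bore 25 mm, 16 mm high, about 0.12 kg, lying flat. Origin: centre of its underside, z up. Starts in the blue dish. Grip it across its outside.
- bearing_sealed: Sealed ball bearing of the same size (52 mm outside, bore 25 mm, 16 mm high, about 0.12 kg) with an orange ring between its steel rings. Origin: centre of its underside, z up. Starts on the stage of the grease packer, round the cone.
- bush: Brass flanged bush, a tube standing on its flange: barrel 40 mm in diameter, 32 mm high in all, bore 28 mm, flange at the foot 53 mm in diameter and 5 mm thick; about 0.16 kg. Origin: centre of its underside, z up. Starts in the orange dish. Grip it across the barrel.
- packer: Green grease packer, fixed; base plate 128 x 88 x 8 mm, reaching 58 mm to -x, 70 mm to +x and 44 mm to each y side of the origin, which lies on the stage's axis at bench height, z up. At -x: sprung hook latch 52 mm high, red thumb piece, 33 to 62 mm out. At +x: reservoir 49 mm high, 36 to 66 mm out. Both y sides are clear for fingers: grip parts on the stage along packer y.
- seat (a point): Centre of the top of the packer's round aluminium stage (49 mm in diameter), at the cone's foot; axes as the packer's; sinks with the stage. 45 mm above the bench when up. The steel cone is 21 mm wide at its foot, 8 mm at its tip, 13 mm high; a bearing's bore goes over it and the bearing lies flat on the stage.
- stage (a joint): Travel of the sprung stage (m): 0 = up (start), stop at 0.014. Needs about 4 N to start, up to 14 N on the way (the latch is pushed aside at about half travel), 11 N just before the stop. Past about 0.012 the hook snaps over the stage's tab by itself and holds it near 0.0105 after letting go. It is not undone in this job: press the stage down only with the open bearing on it.
- dish_orange: Orange shallow round dish, fixed to the bench: 85 mm outside, 76 mm inside, floor 4 mm above the bench, rim 7 mm above the bench. Origin: its centre at bench height. Holds the bush at the start.
- dish_blue: Blue dish, otherwise the same as the orange one. Holds the open bearing at the start.
- dish_grey: Grey dish, otherwise the same as the orange one. Empty at the start: the place to park a part. Beware, behind the work stands an open carton whose front flap leans out over the bench, 0.19 to 0.30 m above it, to x = 0.60 m (y from -0.07 to 0.19 m): carry things past it on the robot's side.

How it is judged:
By the outcome, as a careful person would: the job done as asked, in the order asked, and still so for the second after the job is handed in, with the robot touching nothing.
It also fails if it takes over 91 s, if anything falls off the work surface, if the arm or the gripper's body presses on something with over 40 N, if the wrist force passes 120 N, or if a joint passes its speed limit or range.

## Robot

A 6-joint arm with a two-finger parallel gripper is mounted at the origin on a cart in front of the work surface, level with it; the furniture and walls round the work are solid. World frame = base frame: x ahead of the robot, y to its left, z up, the work surface at z = 0. Lengths are in m, angles in rad, forces in N, time in s.
With the tool pointing down it reaches from about 0.325 to 0.85 m from the base axis. Payload 4.4 kg.
Tool frame: the origin (TCP) lies midway between the tips of the shut fingers; the grasp point (between the pads) lies 19 mm behind it; z points along the fingers, y is the line along which they close (so a half turn about z gives the same grasp; the last joint's range is limited). The gripper opens to 94 mm and grips with 3 to 60 N. Pads are 16 mm wide; open, the fingers measure 119 mm over their backs; the gripper's body (75 mm by 177 mm) begins 78 mm behind the grasp point.
Start: joints at [-1.355, 0.207, 1.542, -0, 1.393, -0.15], TCP at [0.206, -0.537, 0.205] pointing down, gripper open.
Joint ranges: [-2.73, 2.73], [-0.86, 2.22], [0.23, 2.46], [-1.11, 4.25], [0.08, 2.63], [-2.82, 2.82]. Speed limits (rad/s): [2.79, 2.79, 3.14, 3.14, 3.14, 3.14].

## Interface

Orientations are given as a unit quaternion [w, x, y, z].
In Python, from cell import manip gives the robot as it stands. The module is installed in compiled form; this text tells all that it offers.
- The arm moves only by the shell command python3 -m jog 'ROWS' [FORCE]. ROWS is JSON, a list of rows, each an object of numbers: "tx", "ty", "tz": the shift along the tool's x, y, z scaled (see below); "ax", "ay", "az": the turn, a rotation vector about the tool's x, y, z scaled (see below); "jaw": the gripper's target within -1 to 1 (shut at 1, half-way at 0, fully open at -1). A call has 1 to 10 rows; each row shifts and turns the commanded pose from where the row before left it, along the tool's axes as they then stand; what a row does not reach is not made up. The controller multiplies each number of a shift by 0.25 m and each number of a turn by pi/4 rad. A row lasts 1/12 s, in which the tool goes at most 41.7 mm and 7.16 degrees, less where a joint would pass 70% of its speed; a pose out of reach is approached as far as the arm can. A call with a number of a shift or a turn outside -1 to 1 is refused whole. A call with a gripper value outside its range is refused whole. The fingers move at their own pace and stop on an object; FORCE is the grip in N (left out, the last holds). Time passes only in rows, so rows that do not move let the fingers close. It gives the time, the measured TCP pose, the force, the opening and the grip force at its end, in the units of the state.
- manip.observe(): the state, without advancing time (a new reading comes with each control period).
- manip.read_camera(name): name is "scene" or "top" or "wrist"; returns a dict with "color" (400x640x3 uint8, red, green, blue), "mtx" (3x3 intrinsics, pixels), "D" ([k1, k2, p1, p2, k3] as OpenCV has them; the pictures are not rectified), "R" (3x3) and "t" (3): a world point X has camera coordinates R X + t; the wrist camera has in their place "mount" (4x4, takes a point from camera to tool coordinates, whose origin is the TCP and whose axes are the flange's). Camera axes: x right, y down, z forward; pixel columns grow to the right and rows downward; lengths in m; the calibration is good to about 2 mm. A picture is of the moment at which its call begins: read the wrist's pose just before it. There is no depth.
- manip.hand_in(): hands the job in; it is judged then, once.
The state is a dict: "clock": time; "joints": joint angles; "joint_velocities": joint speeds; "tau": joint torques, N m; "position": TCP position; "tool_rot": TCP orientation; "force": force on the tool from outside, world axes, zero at the start; "wrist_torque": the same for the moment, N m; "opening": opening from 0.0 (shut) to 1.0 (fully open); "finger_force": force on a finger pad.
Only numpy, scipy, OpenCV 4.12 (cv2) and the standard library are available. Lean on these libraries where they do the work, as an engineer would, in place of code of your own. Each camera call takes 0.05 s, during which the arm holds its last target. There are 200 camera calls.

## Working session

There is one attempt and no reset: what is moved stays moved. The work goes in short steps, Python scripts to look and compute and a shell command to move; the robot and the scene stay as the last step left them, time stands still between calls to the robot, and variables do not carry over. Pictures are saved under pics/ and viewed, at most 14 in all, crops included, and the job is handed in when it is done.

```bash
mkdir -p pics; cat > h.py <<'E'
import numpy as np, cv2
from cell import manip
def save(n,f):
    c=manip.read_camera(n); cv2.imwrite(f'pics/{f}.png',c['color'][...,::-1]); return c
def ray(c,uv,st=None):
    p=cv2.undistortPoints(np.array(uv,float).reshape(-1,1,2),c['mtx'],c['D']).reshape(-1,2)
    d=np.c_[p,np.ones(len(p))]
    if 'mount' in c:
        from scipy.spatial.transform import Rotation as Ro
        q=st['tool_rot']; R=Ro.from_quat([q[1],q[2],q[3],q[0]]).as_matrix()
        M=np.array(c['mount']); 
        return R@M[:3,3]+st['position'], d@(R@M[:3,:3]).T
    R=np.array(c['R']);t=np.array(c['t'])
    return -R.T@t, d@R
def onz(c,uv,z,st=None):
    o,d=ray(c,uv,st); return o+d*((z-o[2])/d[:,2])[:,None]
E
python3 - <<'E'
from h import *
s=manip.observe(); print(s)
for n in('top','scene'):
    c=save(n,n+'0'); print(n, -np.array(c['R']).T@c['t'])
E
```

```text
{'clock': 0.0, 'joints': array([-1.35549385e+00,  2.07427110e-01,  1.54293632e+00, -5.72939158e-05,
        1.39350201e+00, -1.50506564e-01]), 'joint_velocities': array([-0.00033009,  0.00035819,  0.00019132, -0.00010143,  0.00087066,
        0.0006941 ]), 'tau': array([-4.68362632e-04, -3.70879626e+01, -2.81418085e+01,  6.96252915e-02,
        3.60704761e-02, -1.70224994e-04]), 'position': array([ 0.20547338, -0.53616869,  0.20429515]), 'tool_rot': array([-1.13488128e-03,  9.83317989e-01,  1.81891288e-01, -6.49876461e-05]), 'force': array([-0.77815923, -0.01044559, -0.47774251]), 'wrist_torque': array([-0.00084655,  0.0123894 ,  0.00939414]), 'finger_force': 0.0, 'opening': 0.9989700765443384}
top [ 0.43830745 -0.02711722  0.91773903]
scene [0.12214192 0.6069591  0.52892817]
```

View pics/top0.png

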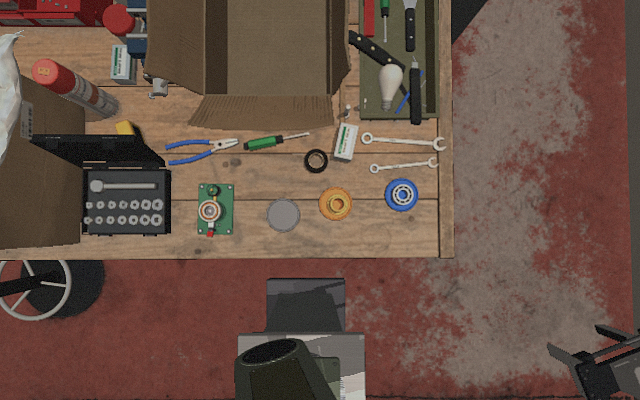

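View pics/scene0.png

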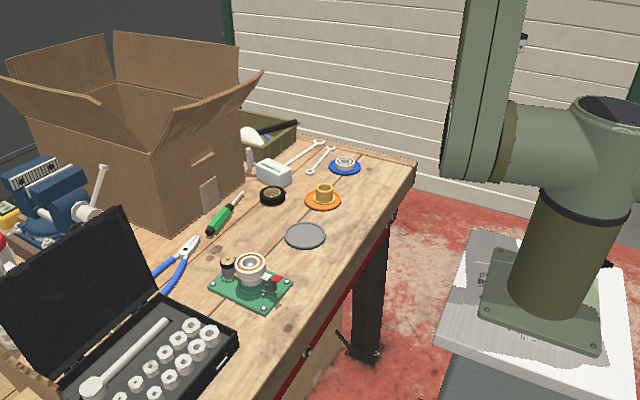

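The top view shows, from left to right, the packer at (213,210) with its latch towards the robot, the grey dish (283,214), the orange dish with the bush (335,204), and the blue dish with the open bearing (402,195). The scene view shows the same layout.

```bash
python3 - <<'E'
from h import *
c=manip.read_camera('top'); im=c['color']; hsv=cv2.cvtColor(im,cv2.COLOR_RGB2HSV)
def blob(lo,hi,box):
    m=cv2.inRange(hsv,lo,hi); k=np.zeros_like(m); x0,y0,x1,y1=box; k[y0:y1,x0:x1]=m[y0:y1,x0:x1]
    cs,_=cv2.findContours(k,cv2.RETR_EXTERNAL,cv2.CHAIN_APPROX_NONE); return max(cs,key=cv2.contourArea)
def dish(n,lo,hi,box):
    q=blob(lo,hi,box); P=onz(c,q.reshape(-1,2),.007)[:,:2]; (x,y),r=cv2.minEnclosingCircle(P.astype(np.float32))
    e=cv2.fitEllipse((P*1000).astype(np.float32)); print(n,'fit mm',np.round(e,1).tolist() if 0 else e,'d',2*r)
dish('blue',(100,120,60),(125,255,255),(375,170,430,220))
dish('orange',(8,140,100),(28,255,255),(310,180,360,228))
dish('grey',(0,0,60),(180,45,200),(260,192,306,238))
q=blob((45,60,30),(90,255,255),(185,170,245,250)); P=onz(c,q.reshape(-1,2),.008)[:,:2]*1000
print('packer plate',cv2.minAreaRect(P.astype(np.float32)))
def bl(n,lo,hi,box,z):
    q=blob(lo,hi,box).reshape(-1,2); P=onz(c,q,z)[:,:2]*1000; print(n,cv2.minAreaRect(P.astype(np.float32)))
bl('sealed orange ring',(5,100,100),(25,255,255),(190,195,230,228),.061)
bl('red',(0,150,80),(5,255,255),(200,220,225,245),.05)
cr=cv2.resize(im[165:250,180:430],None,fx=3.2,fy=3.2,interpolation=cv2.INTER_CUBIC); cv2.imwrite('pics/crop1.png',cr[...,::-1])
E
```

```text
blue fit mm ((501.5455322265625, -254.21804809570312), (80.55691528320312, 81.60613250732422), 15.764960289001465) d 0.08362425118684769
orange fit mm ((480.3739318847656, -87.6579818725586), (81.1705551147461, 81.88153076171875), 41.8968505859375) d 0.08427975326776505
grey fit mm ((452.3294677734375, 44.59181213378906), (82.39434051513672, 82.89295959472656), 113.18155670166016) d 0.08483847975730896
packer plate ((468.1630554199219, 212.84580993652344), (86.7437515258789, 125.5364990234375), 88.03726196289062)
sealed orange ring ((463.0442810058594, 213.64739990234375), (37.850093841552734, 37.59954833984375), 0.14852838218212128)
red ((407.2545166015625, 214.17221069335938), (11.880719184875488, 14.254595756530762), 0.2170172929763794)
```

View pics/crop1.png

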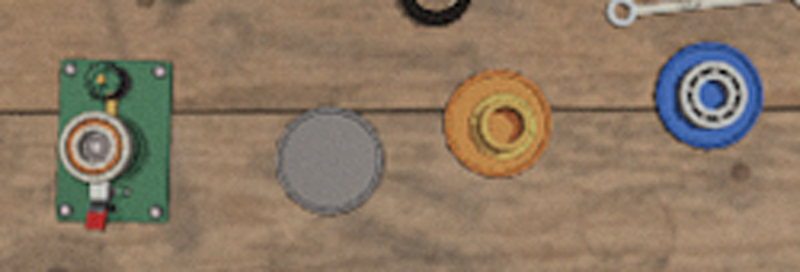

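The parts line up with the dishes in the crop. The measured dish and plate sizes agree with those given. I'll do sealed → grey, open → packer and press, bush → blue, then sealed → orange. First I square the tool (tool x = world x) and go above the packer.

```bash
python3 -m jog '[{"az":0.1165,"jaw":-1},{"az":0.1165},{"az":0.1165},{"az":0.1165},{"tx":0.05,"ty":-0.15,"tz":0.009},{"tx":0.05,"ty":-0.15,"tz":0.009},{"tx":0.05,"ty":-0.15,"tz":0.009},{"tx":0.05,"ty":-0.15,"tz":0.009},{"tx":0.05,"ty":-0.15,"tz":0.009},{"tx":0.05,"ty":-0.15,"tz":0.009}]'
```

```text
invalid input
```

```bash
python3 -m jog '[{"az":0.1165,"jaw":-1},{"az":0.1165,"jaw":-1},{"az":0.1165,"jaw":-1},{"az":0.1165,"jaw":-1}]' || python3 -m jog '[{"tx":0,"ty":0,"tz":0,"ax":0,"ay":0,"az":0.1165,"jaw":-1},{"tx":0,"ty":0,"tz":0,"ax":0,"ay":0,"az":0.1165,"jaw":-1},{"tx":0,"ty":0,"tz":0,"ax":0,"ay":0,"az":0.1165,"jaw":-1},{"tx":0,"ty":0,"tz":0,"ax":0,"ay":0,"az":0.1165,"jaw":-1}]'
```

```text
clock: 0.48
position: [0.2056, -0.5366, 0.2049]
tool_rot: [-0.0, 1.0, -0.002, -0.0]
force: [-0.3, 0.4, -0.3]
opening: 1.002
finger_force: 0.0invalid input
```

```bash
python3 -m jog '[{"tx":0.05,"ty":-0.15,"tz":0.009,"ax":0,"ay":0,"az":0,"jaw":-1},{"tx":0.05,"ty":-0.15,"tz":0.009,"ax":0,"ay":0,"az":0,"jaw":-1},{"tx":0.05,"ty":-0.15,"tz":0.009,"ax":0,"ay":0,"az":0,"jaw":-1},{"tx":0.05,"ty":-0.15,"tz":0.009,"ax":0,"ay":0,"az":0,"jaw":-1},{"tx":0.05,"ty":-0.15,"tz":0.009,"ax":0,"ay":0,"az":0,"jaw":-1},{"tx":0.05,"ty":-0.15,"tz":0.009,"ax":0,"ay":0,"az":0,"jaw":-1},{"tx":0.05,"ty":-0.15,"tz":0.009,"ax":0,"ay":0,"az":0,"jaw":-1},{"tx":0.05,"ty":-0.15,"tz":0.009,"ax":0,"ay":0,"az":0,"jaw":-1},{"tx":0.05,"ty":-0.15,"tz":0.009,"ax":0,"ay":0,"az":0,"jaw":-1},{"tx":0.05,"ty":-0.15,"tz":0.009,"ax":0,"ay":0,"az":0,"jaw":-1}]'
```

```text
clock: 1.32
position: [0.3307, -0.1601, 0.1827]
tool_rot: [0.0, 1.0, -0.001, 0.0]
force: [1.1, -0.3, 0.5]
opening: 1.003
finger_force: 0.0
```

```bash
python3 -m jog '[{"tx":0.052,"ty":-0.15,"tz":0.009,"ax":0,"ay":0,"az":0,"jaw":-1},{"tx":0.052,"ty":-0.15,"tz":0.009,"ax":0,"ay":0,"az":0,"jaw":-1},{"tx":0.052,"ty":-0.15,"tz":0.009,"ax":0,"ay":0,"az":0,"jaw":-1},{"tx":0.052,"ty":-0.15,"tz":0.009,"ax":0,"ay":0,"az":0,"jaw":-1},{"tx":0.052,"ty":-0.15,"tz":0.009,"ax":0,"ay":0,"az":0,"jaw":-1},{"tx":0.052,"ty":-0.15,"tz":0.009,"ax":0,"ay":0,"az":0,"jaw":-1},{"tx":0.052,"ty":-0.15,"tz":0.009,"ax":0,"ay":0,"az":0,"jaw":-1},{"tx":0.052,"ty":-0.15,"tz":0.009,"ax":0,"ay":0,"az":0,"jaw":-1},{"tx":0.052,"ty":-0.15,"tz":0.009,"ax":0,"ay":0,"az":0,"jaw":-1}]'
python3 - <<'E'
from h import *
s=manip.observe(); c=save('wrist','w1'); print(np.round(c['mount'],3)); print(s['position'],s['tool_rot'])
E
```

```text
clock: 2.07
position: [0.4477, 0.1777, 0.1624]
tool_rot: [0.0, 1.0, 0.0, -0.0]
force: [1.1, -0.3, 0.7]
opening: 1.003
finger_force: 0.0
[[ 0.001 -0.963 -0.27   0.078]
 [ 1.     0.001 -0.001  0.   ]
 [ 0.001 -0.27   0.963 -0.179]
 [ 0.     0.     0.     1.   ]]
[0.44772365 0.1776628  0.16239582] [ 1.09543789e-04  9.99999961e-01  2.47973894e-04 -6.07438432e-05]
```

View pics/w1.png

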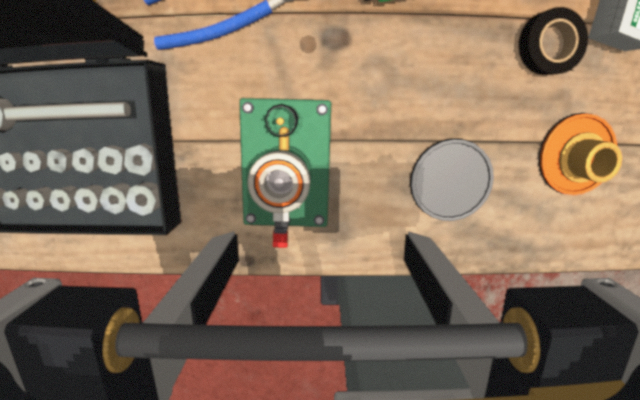

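Wrist view: packer with the sealed bearing at (279,184), cone inside the bore, latch at (281,235), grey dish at (451,179), bush at (590,158). I'll measure these positions from this picture.

```bash
cat >> h.py <<'E'
def blob(im,lo,hi,box):
    hsv=cv2.cvtColor(im,cv2.COLOR_RGB2HSV); m=cv2.inRange(hsv,lo,hi); k=np.zeros_like(m); x0,y0,x1,y1=box; k[y0:y1,x0:x1]=m[y0:y1,x0:x1]
    cs,_=cv2.findContours(k,cv2.RETR_EXTERNAL,cv2.CHAIN_APPROX_NONE); return max(cs,key=cv2.contourArea).reshape(-1,2)
def circ(c,s,n,lo,hi,box,z):
    P=onz(c,blob(c['color'],lo,hi,box),z,s)[:,:2]*1000
    e=cv2.fitEllipse(P.astype(np.float32)); print(n,np.round(e[0],1),'axes',np.round(e[1],1)); return P
OR=((5,110,90),(28,255,255)); GY=((0,0,60),(180,60,200)); BL=((100,120,50),(125,255,255))
E
python3 - <<'E'
from h import *
s=manip.observe(); c=manip.read_camera('wrist')
circ(c,s,'sealed ring',*OR,(240,140,320,220),.061)
circ(c,s,'sealed outer',(0,0,150),(180,70,255),(244,148,314,209),.061)
circ(c,s,'grey',*GY,(400,130,500,222),.007)
circ(c,s,'orange',*OR,(530,105,600,200),.007)
P=onz(c,blob(c['color'],(45,60,30),(90,255,255),(230,90,340,240)),.008,s)[:,:2]*1000
print('plate',cv2.minAreaRect(P.astype(np.float32)))
E
```

```text
sealed ring [460.2 213.2] axes [39.5 39.9]
sealed outer [465.8 213.3] axes [38.  44.5]
grey [451.2  45.5] axes [82.9 85.1]
orange [476.8 -76.7] axes [61.1 90.9]
plate ((466.59661865234375, 212.70974731445312), (86.40825653076172, 125.5755386352539), 88.53897857666016)
```

```bash
python3 -m jog '[{"tx":0.053,"ty":-0.141,"tz":0,"ax":0,"ay":0,"az":0,"jaw":-1},{"tx":0,"ty":0,"tz":0.15,"ax":0,"ay":0,"az":0,"jaw":-1},{"tx":0,"ty":0,"tz":0.15,"ax":0,"ay":0,"az":0,"jaw":-1},{"tx":0,"ty":0,"tz":0.15,"ax":0,"ay":0,"az":0,"jaw":-1},{"tx":0,"ty":0,"tz":0,"ax":0,"ay":0,"az":0,"jaw":-1},{"tx":0,"ty":0,"tz":0,"ax":0,"ay":0,"az":0,"jaw":-1},{"tx":0,"ty":0,"tz":0,"ax":0,"ay":0,"az":0,"jaw":-1}]' 30
```

```text
clock: 2.75
position: [0.4623, 0.2104, 0.0518]
tool_rot: [-0.0, 1.0, -0.0, 0.001]
force: [-0.2, 0.2, 0.2]
opening: 0.998
finger_force: 0.0
```

```bash
python3 -m jog '[{"tx":-0.004,"ty":-0.01,"tz":0.008,"ax":0,"ay":0,"az":0,"jaw":-1},{"tx":0,"ty":0,"tz":0,"ax":0,"ay":0,"az":0,"jaw":0.4},{"tx":0,"ty":0,"tz":0,"ax":0,"ay":0,"az":0,"jaw":0.4},{"tx":0,"ty":0,"tz":0,"ax":0,"ay":0,"az":0,"jaw":0.4},{"tx":0,"ty":0,"tz":0,"ax":0,"ay":0,"az":0,"jaw":0.4},{"tx":0,"ty":0,"tz":0,"ax":0,"ay":0,"az":0,"jaw":0.4},{"tx":0,"ty":0,"tz":0,"ax":0,"ay":0,"az":0,"jaw":0.4},{"tx":0,"ty":0,"tz":0,"ax":0,"ay":0,"az":0,"jaw":0.4}]' 30
```

```text
clock: 3.42
position: [0.46, 0.2132, 0.0482]
tool_rot: [-0.0, 1.0, -0.0, -0.0]
force: [0.3, -0.9, 1.4]
opening: 0.546
finger_force: 30.1
```

```bash
python3 -m jog '[{"tx":0,"ty":0,"tz":-0.05,"ax":0,"ay":0,"az":0,"jaw":0.4},{"tx":0,"ty":0,"tz":-0.12,"ax":0,"ay":0,"az":0,"jaw":0.4},{"tx":0,"ty":0,"tz":-0.12,"ax":0,"ay":0,"az":0,"jaw":0.4},{"tx":-0.007,"ty":0.134,"tz":0,"ax":0,"ay":0,"az":0,"jaw":0.4},{"tx":-0.007,"ty":0.134,"tz":0,"ax":0,"ay":0,"az":0,"jaw":0.4},{"tx":-0.007,"ty":0.134,"tz":0,"ax":0,"ay":0,"az":0,"jaw":0.4},{"tx":-0.007,"ty":0.134,"tz":0,"ax":0,"ay":0,"az":0,"jaw":0.4},{"tx":-0.007,"ty":0.134,"tz":0,"ax":0,"ay":0,"az":0,"jaw":0.4},{"tx":0,"ty":0,"tz":0.14,"ax":0,"ay":0,"az":0,"jaw":0.4},{"tx":0,"ty":0,"tz":0.14,"ax":0,"ay":0,"az":0,"jaw":0.4}]'; python3 -m jog '[{"tx":0,"ty":0,"tz":0,"ax":0,"ay":0,"az":0,"jaw":0.4},{"tx":0,"ty":0,"tz":0,"ax":0,"ay":0,"az":0,"jaw":0.4},{"tx":0,"ty":0,"tz":0,"ax":0,"ay":0,"az":0,"jaw":0.4}]'
```

```text
clock: 4.25
position: [0.4545, 0.0435, 0.0523]
tool_rot: [0.0, 1.0, -0.002, 0.004]
force: [-0.1, -0.1, -1.5]
opening: 0.545
finger_force: 30.0
clock: 4.5
position: [0.452, 0.0459, 0.0516]
tool_rot: [0.0, 1.0, 0.0, 0.0]
force: [-0.6, 0.3, -1.0]
opening: 0.543
finger_force: 30.0
```

```bash
python3 - <<'E'
from h import *
s=manip.observe(); print(s['position'],s['finger_force'],s['opening']); save('scene','s1')
c=cv2.imread('pics/s1.png'); cv2.imwrite('pics/s1c.png',cv2.resize(c[130:330,180:400],None,fx=2.5,fy=2.5))
E
```

```text
[0.45195001 0.04594534 0.05160313] 29.9997261304743 0.5432162073530277
```

View pics/s1c.png

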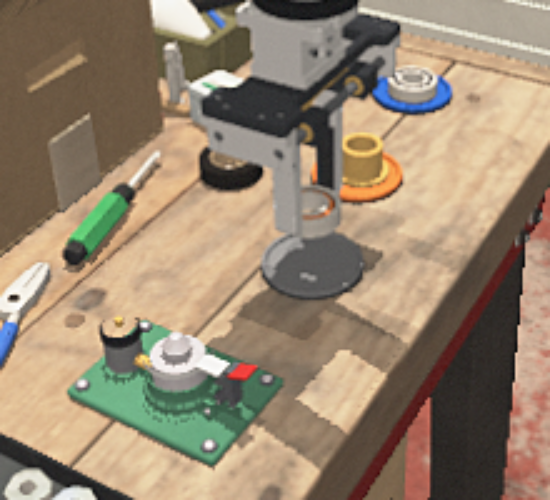

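The sealed bearing hangs level in the gripper over the grey dish, and the packer's cone is bare. I'll lower it and release.

```bash
python3 -m jog '[{"tx":0,"ty":0,"tz":0.1,"ax":0,"ay":0,"az":0,"jaw":0.4},{"tx":0,"ty":0,"tz":0.05,"ax":0,"ay":0,"az":0,"jaw":0.4},{"tx":0,"ty":0,"tz":0.021,"ax":0,"ay":0,"az":0,"jaw":0.4},{"tx":0,"ty":0,"tz":0,"ax":0,"ay":0,"az":0,"jaw":0.4},{"tx":0,"ty":0,"tz":0,"ax":0,"ay":0,"az":0,"jaw":0.4},{"tx":0,"ty":0,"tz":0,"ax":0,"ay":0,"az":0,"jaw":0.4}]'; python3 -m jog '[{"tx":0,"ty":0,"tz":0,"ax":0,"ay":0,"az":0,"jaw":-0.4},{"tx":0,"ty":0,"tz":0,"ax":0,"ay":0,"az":0,"jaw":-0.4},{"tx":0,"ty":0,"tz":0,"ax":0,"ay":0,"az":0,"jaw":-0.4},{"tx":0,"ty":0,"tz":0,"ax":0,"ay":0,"az":0,"jaw":-0.4}]'
```

```text
clock: 5.05
position: [0.4529, 0.0458, 0.0095]
tool_rot: [0.0, 1.0, 0.0, 0.002]
force: [-0.2, 1.3, -1.5]
opening: 0.543
finger_force: 30.0
clock: 5.38
position: [0.4517, 0.0457, 0.0084]
tool_rot: [0.0, 1.0, -0.0, 0.0]
force: [-0.3, 0.1, 0.6]
opening: 0.7
finger_force: 0.0
```

```bash
python3 -m jog '[{"tx":0,"ty":0,"tz":-0.12,"ax":0,"ay":0,"az":0,"jaw":-0.4},{"tx":0,"ty":0,"tz":-0.15,"ax":0,"ay":0,"az":0,"jaw":-1},{"tx":0,"ty":0,"tz":-0.15,"ax":0,"ay":0,"az":0,"jaw":-1},{"tx":0,"ty":0,"tz":-0.14,"ax":0,"ay":0,"az":0,"jaw":-1},{"tx":0.019,"ty":0.148,"tz":0,"ax":0,"ay":0,"az":0,"jaw":-1},{"tx":0.019,"ty":0.148,"tz":0,"ax":0,"ay":0,"az":0,"jaw":-1},{"tx":0.019,"ty":0.148,"tz":0,"ax":0,"ay":0,"az":0,"jaw":-1},{"tx":0.019,"ty":0.148,"tz":0,"ax":0,"ay":0,"az":0,"jaw":-1}]'; python3 -m jog '[{"tx":0.019,"ty":0.148,"tz":0,"ax":0,"ay":0,"az":0,"jaw":-1},{"tx":0.019,"ty":0.148,"tz":0,"ax":0,"ay":0,"az":0,"jaw":-1},{"tx":0.019,"ty":0.148,"tz":0,"ax":0,"ay":0,"az":0,"jaw":-1},{"tx":0.019,"ty":0.148,"tz":0,"ax":0,"ay":0,"az":0,"jaw":-1},{"tx":0,"ty":0,"tz":0,"ax":0,"ay":0,"az":0,"jaw":-1},{"tx":0,"ty":0,"tz":0,"ax":0,"ay":0,"az":0,"jaw":-1}]'
python3 - <<'E'
from h import *
s=manip.observe(); c=save('wrist','w2'); print(s['position'])
circ(c,s,'blue',*BL,(0,0,640,270),.007)
circ(c,s,'orange',*OR,(0,0,310,270),.007)
E
```

```text
clock: 6.05
position: [0.4705, -0.1037, 0.1487]
tool_rot: [0.0, 1.0, 0.0, 0.001]
force: [0.6, 0.3, -0.6]
opening: 1.004
finger_force: 0.0
clock: 6.55
position: [0.489, -0.252, 0.1478]
tool_rot: [-0.0, 1.0, -0.002, -0.0]
force: [-0.3, 0.3, -0.6]
opening: 1.0
finger_force: 0.0
[ 0.48901161 -0.251983    0.14776651]
blue [ 500.5 -255.5] axes [81.5 82.3]
orange [478.6 -89. ] axes [84.8 85.3]
```

View pics/w2.png

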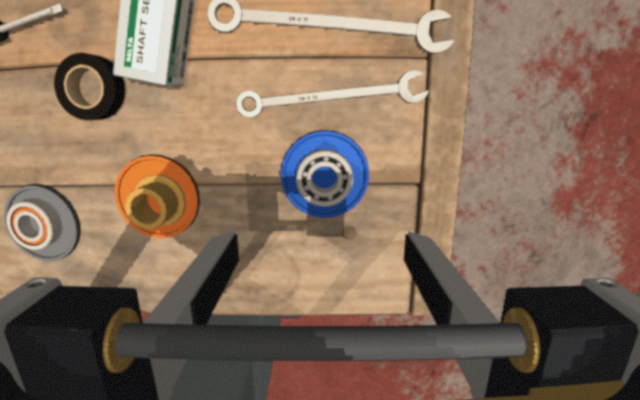

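The sealed bearing lies in the grey dish at (32,227). The open bearing is in the blue dish at (325,178), and the bush is at (150,203).

```bash
python3 - <<'E'
from h import *
s=manip.observe(); c=manip.read_camera('wrist'); print(s['position'])
circ(c,s,'open outer',(0,0,110),(180,80,255),(288,138,362,214),.02)
circ(c,s,'sealed ring',*OR,(8,200,52,255),.02)
hsv=cv2.cvtColor(c['color'],cv2.COLOR_RGB2HSV)
E
```

```text
[ 0.48876514 -0.25031314  0.14753291]
open outer [ 500.8 -255.3] axes [51.1 51.5]
sealed ring [452.8  44.4] axes [39.  39.4]
```

```bash
python3 -m jog '[{"tx":0.048,"ty":0.02,"tz":0.05,"ax":0,"ay":0,"az":0,"jaw":-1},{"tx":0,"ty":0,"tz":0.15,"ax":0,"ay":0,"az":0,"jaw":-1},{"tx":0,"ty":0,"tz":0.15,"ax":0,"ay":0,"az":0,"jaw":-1},{"tx":0,"ty":0,"tz":0.12,"ax":0,"ay":0,"az":0,"jaw":-1},{"tx":0,"ty":0,"tz":0.084,"ax":0,"ay":0,"az":0,"jaw":-1},{"tx":0,"ty":0,"tz":0,"ax":0,"ay":0,"az":0,"jaw":-1},{"tx":0,"ty":0,"tz":0,"ax":0,"ay":0,"az":0,"jaw":-1},{"tx":0,"ty":0,"tz":0,"ax":0,"ay":0,"az":0,"jaw":-1}]'
```

```text
clock: 7.32
position: [0.5024, -0.2549, 0.011]
tool_rot: [0.001, 1.0, 0.001, 0.001]
force: [0.9, -0.4, -0.1]
opening: 0.998
finger_force: 0.0
```

```bash
python3 -m jog '[{"tx":-0.003,"ty":0,"tz":0.004,"ax":0,"ay":0,"az":0,"jaw":0.4},{"tx":0,"ty":0,"tz":0,"ax":0,"ay":0,"az":0,"jaw":0.4},{"tx":0,"ty":0,"tz":0,"ax":0,"ay":0,"az":0,"jaw":0.4},{"tx":0,"ty":0,"tz":0,"ax":0,"ay":0,"az":0,"jaw":0.4},{"tx":0,"ty":0,"tz":0,"ax":0,"ay":0,"az":0,"jaw":0.4},{"tx":0,"ty":0,"tz":0,"ax":0,"ay":0,"az":0,"jaw":0.4},{"tx":0,"ty":0,"tz":0,"ax":0,"ay":0,"az":0,"jaw":0.4},{"tx":0,"ty":0,"tz":0,"ax":0,"ay":0,"az":0,"jaw":0.4}]' 50
```

```text
clock: 7.98
position: [0.5005, -0.2554, 0.0086]
tool_rot: [0.0, 1.0, -0.0, 0.0]
force: [1.1, -0.0, 1.7]
opening: 0.539
finger_force: 50.0
```

```bash
python3 -m jog '[{"tx":0,"ty":0,"tz":-0.15,"ax":0,"ay":0,"az":0,"jaw":0.4},{"tx":0,"ty":0,"tz":-0.15,"ax":0,"ay":0,"az":0,"jaw":0.4},{"tx":0,"ty":0,"tz":-0.15,"ax":0,"ay":0,"az":0,"jaw":0.4},{"tx":-0.013,"ty":-0.156,"tz":0,"ax":0,"ay":0,"az":0,"jaw":0.4},{"tx":-0.013,"ty":-0.156,"tz":0,"ax":0,"ay":0,"az":0,"jaw":0.4},{"tx":-0.013,"ty":-0.156,"tz":0,"ax":0,"ay":0,"az":0,"jaw":0.4},{"tx":-0.013,"ty":-0.156,"tz":0,"ax":0,"ay":0,"az":0,"jaw":0.4},{"tx":-0.013,"ty":-0.156,"tz":0,"ax":0,"ay":0,"az":0,"jaw":0.4},{"tx":-0.013,"ty":-0.156,"tz":0,"ax":0,"ay":0,"az":0,"jaw":0.4}]'; python3 -m jog '[{"tx":-0.013,"ty":-0.156,"tz":0,"ax":0,"ay":0,"az":0,"jaw":0.4},{"tx":-0.013,"ty":-0.156,"tz":0,"ax":0,"ay":0,"az":0,"jaw":0.4},{"tx":-0.013,"ty":-0.156,"tz":0,"ax":0,"ay":0,"az":0,"jaw":0.4},{"tx":-0.013,"ty":-0.156,"tz":0,"ax":0,"ay":0,"az":0,"jaw":0.4},{"tx":-0.013,"ty":-0.156,"tz":0,"ax":0,"ay":0,"az":0,"jaw":0.4},{"tx":-0.013,"ty":-0.156,"tz":0,"ax":0,"ay":0,"az":0,"jaw":0.4},{"tx":0,"ty":0,"tz":0,"ax":0,"ay":0,"az":0,"jaw":0.4},{"tx":0,"ty":0,"tz":0,"ax":0,"ay":0,"az":0,"jaw":0.4},{"tx":0,"ty":0,"tz":0,"ax":0,"ay":0,"az":0,"jaw":0.4},{"tx":0,"ty":0,"tz":0,"ax":0,"ay":0,"az":0,"jaw":0.4}]'
```

```text
clock: 8.73
position: [0.4802, -0.0196, 0.1207]
tool_rot: [-0.0, 1.0, -0.0, -0.0]
force: [0.7, -0.1, -0.7]
opening: 0.54
finger_force: 50.0
clock: 9.57
position: [0.4615, 0.2116, 0.1206]
tool_rot: [0.0, 1.0, -0.001, -0.0]
force: [0.1, 0.8, -0.6]
opening: 0.537
finger_force: 50.0
```

```bash
python3 - <<'E'
from h import *
s=manip.observe(); c=save('wrist','w3'); print(s['position'])
P=onz(c,blob(c['color'],(45,60,30),(90,255,255),(180,50,460,330)),.008,s)[:,:2]*1000
print('plate',cv2.minAreaRect(P.astype(np.float32)))
E
```

```text
[0.46149246 0.21159723 0.1206233 ]
plate ((476.4538879394531, 212.84133911132812), (86.43816375732422, 106.41622924804688), 88.52930450439453)
```

View pics/w3.png

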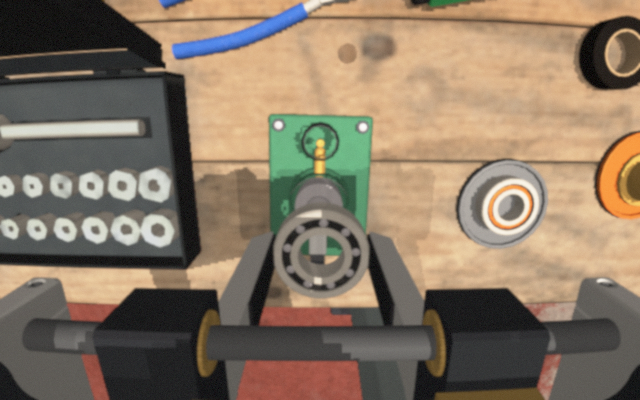

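The open bearing is held level at (320,253). Packer edges confirm the origin near x 460, y 213. Now I lower it toward the cone.

```bash
python3 -c "
from h import *
s=manip.observe(); c=manip.read_camera('wrist'); print(s['position'],onz(c,[[320.5,252]],.132,s))"
python3 -m jog '[{"tx":-0.003,"ty":-0.005,"tz":0.12,"ax":0,"ay":0,"az":0,"jaw":0.4},{"tx":0,"ty":0,"tz":0.08,"ax":0,"ay":0,"az":0,"jaw":0.4},{"tx":0,"ty":0,"tz":0.034,"ax":0,"ay":0,"az":0,"jaw":0.4},{"tx":0,"ty":0,"tz":0,"ax":0,"ay":0,"az":0,"jaw":0.4},{"tx":0,"ty":0,"tz":0,"ax":0,"ay":0,"az":0,"jaw":0.4},{"tx":0,"ty":0,"tz":0,"ax":0,"ay":0,"az":0,"jaw":0.4},{"tx":0,"ty":0,"tz":0,"ax":0,"ay":0,"az":0,"jaw":0.4}]'
```

```text
[0.46165059 0.21138765 0.12070945] [[0.46329724 0.2112028  0.132     ]]
clock: 10.25
position: [0.4623, 0.2141, 0.064]
tool_rot: [-0.0, 1.0, -0.0, 0.002]
force: [-0.2, -0.0, -0.7]
opening: 0.544
finger_force: 50.0
```

```bash
python3 -m jog '[{"tx":0,"ty":0.003,"tz":0.016,"ax":0,"ay":0,"az":0,"jaw":0.4},{"tx":0,"ty":0,"tz":0.016,"ax":0,"ay":0,"az":0,"jaw":0.4},{"tx":0,"ty":0,"tz":0.016,"ax":0,"ay":0,"az":0,"jaw":0.4},{"tx":0,"ty":0,"tz":0,"ax":0,"ay":0,"az":0,"jaw":0.4},{"tx":0,"ty":0,"tz":0,"ax":0,"ay":0,"az":0,"jaw":0.4},{"tx":0,"ty":0,"tz":0,"ax":0,"ay":0,"az":0,"jaw":0.4}]' 60; python3 -m jog '[{"tx":0,"ty":0,"tz":0.012,"ax":0,"ay":0,"az":0,"jaw":0.4},{"tx":0,"ty":0,"tz":0.012,"ax":0,"ay":0,"az":0,"jaw":0.4},{"tx":0,"ty":0,"tz":0,"ax":0,"ay":0,"az":0,"jaw":0.4},{"tx":0,"ty":0,"tz":0,"ax":0,"ay":0,"az":0,"jaw":0.4},{"tx":0,"ty":0,"tz":0,"ax":0,"ay":0,"az":0,"jaw":0.4}]' 60
```

```text
clock: 10.75
position: [0.4607, 0.2132, 0.0503]
tool_rot: [0.0, 1.0, -0.0, -0.0]
force: [-0.9, 0.6, -1.5]
opening: 0.537
finger_force: 60.0
clock: 11.17
position: [0.4612, 0.2134, 0.0453]
tool_rot: [-0.0, 1.0, -0.0, 0.0]
force: [-1.9, -0.3, 5.9]
opening: 0.536
finger_force: 60.0
```

Contact is made (about 6 N up, no side load), so the bearing is on the stage. I'll press further and stop near full travel, watching the force.

```bash
python3 -m jog '[{"tx":0,"ty":0,"tz":0.012,"ax":0,"ay":0,"az":0,"jaw":0.4},{"tx":0,"ty":0,"tz":0.012,"ax":0,"ay":0,"az":0,"jaw":0.4},{"tx":0,"ty":0,"tz":0,"ax":0,"ay":0,"az":0,"jaw":0.4},{"tx":0,"ty":0,"tz":0,"ax":0,"ay":0,"az":0,"jaw":0.4}]'; python3 -m jog '[{"tx":0,"ty":0,"tz":0.01,"ax":0,"ay":0,"az":0,"jaw":0.4},{"tx":0,"ty":0,"tz":0.006,"ax":0,"ay":0,"az":0,"jaw":0.4},{"tx":0,"ty":0,"tz":0,"ax":0,"ay":0,"az":0,"jaw":0.4},{"tx":0,"ty":0,"tz":0,"ax":0,"ay":0,"az":0,"jaw":0.4}]'
```

```text
clock: 11.5
position: [0.4613, 0.2134, 0.0395]
tool_rot: [-0.0, 1.0, 0.0, 0.0]
force: [-1.5, -0.5, 5.6]
opening: 0.537
finger_force: 60.0
clock: 11.83
position: [0.4613, 0.2134, 0.0358]
tool_rot: [-0.0, 1.0, -0.0, 0.0]
force: [-2.8, -1.3, 8.7]
opening: 0.539
finger_force: 60.0
```

```bash
for i in 1; do python3 -m jog '[{"tx":0,"ty":0,"tz":0.006,"ax":0,"ay":0,"az":0,"jaw":0.4},{"tx":0,"ty":0,"tz":0,"ax":0,"ay":0,"az":0,"jaw":0.4},{"tx":0,"ty":0,"tz":0,"ax":0,"ay":0,"az":0,"jaw":0.4}]'; done; python3 -c "
from h import *
c=save('scene','s2'); cv2.imwrite('pics/s2c.png',cv2.resize(c['color'][230:320,200:300,::-1],None,fx=5,fy=5,interpolation=cv2.INTER_CUBIC))"
```

```text
clock: 12.08
position: [0.4613, 0.2134, 0.0354]
tool_rot: [0.0, 1.0, 0.0, 0.0]
force: [-5.4, -2.9, 16.8]
opening: 0.537
finger_force: 60.0
```

View pics/s2c.png

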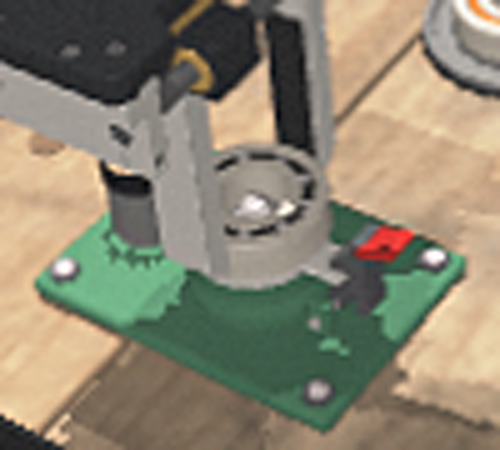

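The stage is at its stop: travel is 14 mm and the force has risen. The picture shows the bearing sunk over the cone with the hook beside the tab. I'll release, back off and check that it stays down.

```bash
python3 -m jog '[{"tx":0,"ty":0,"tz":0,"ax":0,"ay":0,"az":0,"jaw":-1},{"tx":0,"ty":0,"tz":0,"ax":0,"ay":0,"az":0,"jaw":-1},{"tx":0,"ty":0,"tz":0,"ax":0,"ay":0,"az":0,"jaw":-1},{"tx":0,"ty":0,"tz":0,"ax":0,"ay":0,"az":0,"jaw":-1},{"tx":0,"ty":0,"tz":0,"ax":0,"ay":0,"az":0,"jaw":-1},{"tx":0,"ty":0,"tz":-0.15,"ax":0,"ay":0,"az":0,"jaw":-1},{"tx":0,"ty":0,"tz":-0.15,"ax":0,"ay":0,"az":0,"jaw":-1},{"tx":0,"ty":0,"tz":-0.15,"ax":0,"ay":0,"az":0,"jaw":-1},{"tx":0,"ty":0,"tz":0,"ax":0,"ay":0,"az":0,"jaw":-1},{"tx":0,"ty":0,"tz":0,"ax":0,"ay":0,"az":0,"jaw":-1}]'; python3 -c "
from h import *
c=save('scene','s3'); cv2.imwrite('pics/s3c.png',cv2.resize(c['color'][230:320,200:300,::-1],None,fx=5,fy=5,interpolation=cv2.INTER_CUBIC))
s=manip.observe(); print(s['position'])"
```

```text
clock: 12.97
position: [0.4631, 0.2139, 0.1481]
tool_rot: [-0.001, 1.0, -0.0, 0.003]
force: [-0.3, -0.0, -0.5]
opening: 1.002
finger_force: 0.0
[0.46109881 0.21332661 0.14582745]
```

View pics/s3c.png

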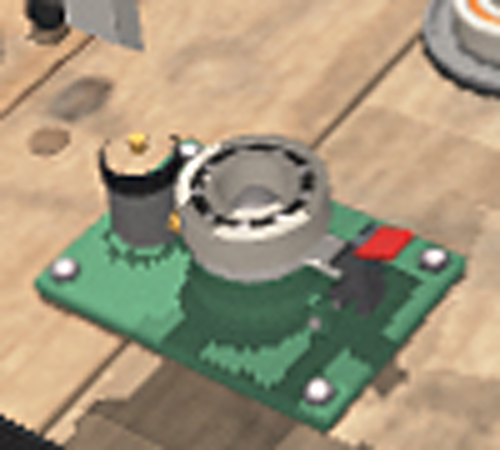

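The bearing sits round the cone and appears still low. I'll check its height against the calibration.

```bash
python3 - <<'E'
from h import *
c=manip.read_camera('scene')
a=np.linspace(0,2*np.pi,60)
im=cv2.resize(c['color'][230:320,200:300,::-1],None,fx=5,fy=5,interpolation=cv2.INTER_CUBIC)
for z,col in((.047,(255,0,0)),(.0505,(0,255,0)),(.061,(0,0,255))):
    X=np.c_[.461+.026*np.cos(a),.213+.026*np.sin(a),0*a+z]
    p=cv2.projectPoints(X,cv2.Rodrigues(np.array(c['R']))[0],np.array(c['t'],float),c['mtx'],c['D'])[0].reshape(-1,2)
    for q in (p-[200,230]+.5)*5: cv2.circle(im,(int(q[0]),int(q[1])),1,col,-1)
cv2.imwrite('pics/s4.png',im)
E
```

```text
(no output)
```

View pics/s4.png

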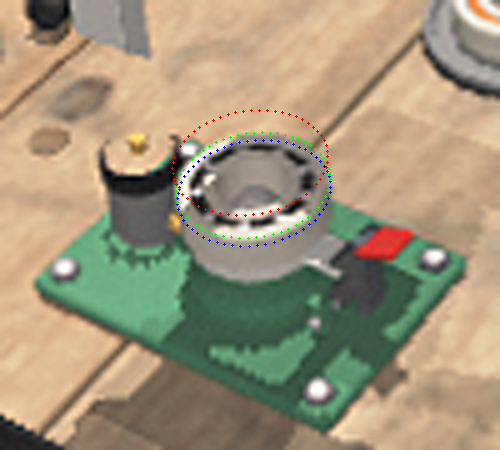

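The bearing's rim matches the latched height (green, 0.0505), not the raised height (red), so it is latched. Next is the bush.

```bash
python3 -m jog '[{"tx":0.004,"ty":0.15,"tz":0,"ax":0,"ay":0,"az":0,"jaw":-1},{"tx":0.004,"ty":0.15,"tz":0,"ax":0,"ay":0,"az":0,"jaw":-1},{"tx":0.004,"ty":0.15,"tz":0,"ax":0,"ay":0,"az":0,"jaw":-1},{"tx":0.004,"ty":0.15,"tz":0,"ax":0,"ay":0,"az":0,"jaw":-1},{"tx":0.004,"ty":0.15,"tz":0,"ax":0,"ay":0,"az":0,"jaw":-1},{"tx":0.004,"ty":0.15,"tz":0,"ax":0,"ay":0,"az":0,"jaw":-1},{"tx":0.004,"ty":0.15,"tz":0,"ax":0,"ay":0,"az":0,"jaw":-1},{"tx":0.004,"ty":0.15,"tz":0,"ax":0,"ay":0,"az":0,"jaw":-1},{"tx":0,"ty":0,"tz":0,"ax":0,"ay":0,"az":0,"jaw":-1},{"tx":0,"ty":0,"tz":0,"ax":0,"ay":0,"az":0,"jaw":-1}]'; python3 - <<'E'
from h import *
s=manip.observe(); c=save('wrist','w5'); print(s['position'])
h=cv2.cvtColor(c['color'],cv2.COLOR_RGB2HSV); 
for p in((320,190),(300,190),(320,160),(345,200),(320,215),(320,230)): print(p,h[p[1],p[0]])
circ(c,s,'brass',(19,80,60),(32,255,255),(240,120,400,270),.036)
circ(c,s,'orange',*OR,(240,120,400,270),.007)
E
```

```text
clock: 13.9
position: [0.4671, -0.0879, 0.1432]
tool_rot: [-0.001, 1.0, -0.002, -0.002]
force: [-0.0, 0.2, 0.7]
opening: 1.001
finger_force: 0.0
[ 0.46705185 -0.08786632  0.14315022]
(320, 190) [ 12 199 132]
(300, 190) [ 12 191 139]
(320, 160) [ 18 162 104]
(345, 200) [ 11 202 143]
(320, 215) [ 11 198 142]
(320, 230) [ 16  78 101]
brass [496.  -97.8] axes [17.6 27.3]
orange [478.7 -88.5] axes [84.9 85. ]
```

View pics/w5.png

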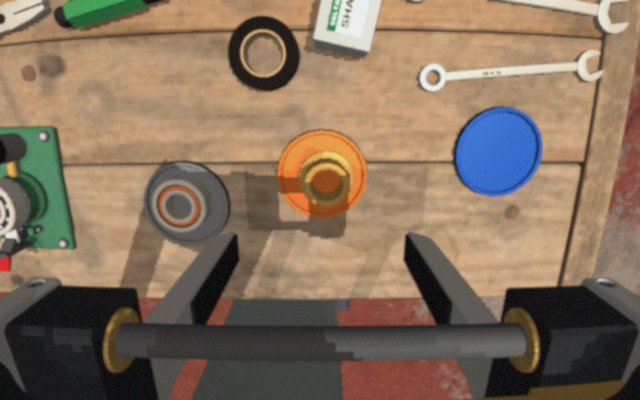

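Wrist view: bush barrel top centred near (327,181) in the orange dish, blue dish empty at (498,152), sealed bearing in the grey dish at (180,205).

```bash
python3 - <<'E'
from h import *
s=manip.observe(); c=manip.read_camera('wrist')
print(s['position'],onz(c,[[327,181]],.036,s), onz(c,[[302,181],[353,181]],.036,s))
circ(c,s,'brass',(15,60,60),(32,255,255),(298,150,358,212),.036)
circ(c,s,'blue',*BL,(440,90,560,210),.007)
E
```

```text
[ 0.46709658 -0.08652914  0.14328877] [[ 0.479975   -0.09177316  0.036     ]] [[ 0.47998738 -0.07047582  0.036     ]
 [ 0.47997544 -0.11392513  0.036     ]]
brass [483.6 -93.2] axes [45.4 53.6]
blue [ 500.5 -253.9] axes [81.9 83.7]
```

```bash
python3 -m jog '[{"tx":0.052,"ty":0.02,"tz":0.05,"ax":0,"ay":0,"az":0,"jaw":-1},{"tx":0,"ty":0,"tz":0.15,"ax":0,"ay":0,"az":0,"jaw":-1},{"tx":0,"ty":0,"tz":0.15,"ax":0,"ay":0,"az":0,"jaw":-1},{"tx":0,"ty":0,"tz":0.1,"ax":0,"ay":0,"az":0,"jaw":-1},{"tx":0,"ty":0,"tz":0.065,"ax":0,"ay":0,"az":0,"jaw":-1},{"tx":0,"ty":0,"tz":0,"ax":0,"ay":0,"az":0,"jaw":-1},{"tx":0,"ty":0,"tz":0,"ax":0,"ay":0,"az":0,"jaw":-1},{"tx":0,"ty":0,"tz":0,"ax":0,"ay":0,"az":0,"jaw":-1}]' 30;  python3 -m jog '[{"tx":0,"ty":0,"tz":0,"ax":0,"ay":0,"az":0,"jaw":0.6},{"tx":0,"ty":0,"tz":0,"ax":0,"ay":0,"az":0,"jaw":0.6},{"tx":0,"ty":0,"tz":0,"ax":0,"ay":0,"az":0,"jaw":0.6},{"tx":0,"ty":0,"tz":0,"ax":0,"ay":0,"az":0,"jaw":0.6},{"tx":0,"ty":0,"tz":0,"ax":0,"ay":0,"az":0,"jaw":0.6},{"tx":0,"ty":0,"tz":0,"ax":0,"ay":0,"az":0,"jaw":0.6},{"tx":0,"ty":0,"tz":0,"ax":0,"ay":0,"az":0,"jaw":0.6},{"tx":0,"ty":0,"tz":0,"ax":0,"ay":0,"az":0,"jaw":0.6},{"tx":0,"ty":0,"tz":0,"ax":0,"ay":0,"az":0,"jaw":0.6}]' 30
```

```text
clock: 14.67
position: [0.4826, -0.0909, 0.0175]
tool_rot: [0.0, 1.0, 0.001, 0.001]
force: [1.2, 0.3, -0.8]
opening: 0.999
finger_force: 0.0
clock: 15.42
position: [0.4816, -0.0918, 0.0166]
tool_rot: [0.0, 1.0, -0.0, -0.0]
force: [0.5, -0.4, -0.4]
opening: 0.415
finger_force: 29.8
```

```bash
python3 -m jog '[{"tx":0,"ty":0,"tz":-0.1,"ax":0,"ay":0,"az":0,"jaw":0.6},{"tx":0,"ty":0,"tz":-0.12,"ax":0,"ay":0,"az":0,"jaw":0.6},{"tx":0,"ty":0,"tz":-0.12,"ax":0,"ay":0,"az":0,"jaw":0.6},{"tx":0.015,"ty":0.13,"tz":0,"ax":0,"ay":0,"az":0,"jaw":0.6},{"tx":0.015,"ty":0.13,"tz":0,"ax":0,"ay":0,"az":0,"jaw":0.6},{"tx":0.015,"ty":0.13,"tz":0,"ax":0,"ay":0,"az":0,"jaw":0.6},{"tx":0.015,"ty":0.13,"tz":0,"ax":0,"ay":0,"az":0,"jaw":0.6},{"tx":0.015,"ty":0.13,"tz":0,"ax":0,"ay":0,"az":0,"jaw":0.6},{"tx":0,"ty":0,"tz":0,"ax":0,"ay":0,"az":0,"jaw":0.6},{"tx":0,"ty":0,"tz":0,"ax":0,"ay":0,"az":0,"jaw":0.6}]'; python3 -m jog '[{"tx":0,"ty":0,"tz":0.14,"ax":0,"ay":0,"az":0,"jaw":0.6},{"tx":0,"ty":0,"tz":0.12,"ax":0,"ay":0,"az":0,"jaw":0.6},{"tx":0,"ty":0,"tz":0.05,"ax":0,"ay":0,"az":0,"jaw":0.6},{"tx":0,"ty":0,"tz":0.025,"ax":0,"ay":0,"az":0,"jaw":0.6},{"tx":0,"ty":0,"tz":0,"ax":0,"ay":0,"az":0,"jaw":0.6},{"tx":0,"ty":0,"tz":0,"ax":0,"ay":0,"az":0,"jaw":0.6},{"tx":0,"ty":0,"tz":0,"ax":0,"ay":0,"az":0,"jaw":0.6}]'
```

```text
clock: 16.25
position: [0.5, -0.2557, 0.101]
tool_rot: [-0.0, 1.0, -0.002, -0.0]
force: [-0.2, 0.8, -1.4]
opening: 0.416
finger_force: 29.8
clock: 16.83
position: [0.5012, -0.2541, 0.0188]
tool_rot: [0.0, 1.0, 0.0, 0.001]
force: [0.4, -0.4, -2.1]
opening: 0.414
finger_force: 29.8
```

Now 1.5 mm more down, then release, rise, and go above the grey dish.

```bash
python3 -m jog '[{"tx":0,"ty":0,"tz":0.005,"ax":0,"ay":0,"az":0,"jaw":0.6},{"tx":0,"ty":0,"tz":0,"ax":0,"ay":0,"az":0,"jaw":0.6},{"tx":0,"ty":0,"tz":0,"ax":0,"ay":0,"az":0,"jaw":0.6},{"tx":0,"ty":0,"tz":0,"ax":0,"ay":0,"az":0,"jaw":-1},{"tx":0,"ty":0,"tz":0,"ax":0,"ay":0,"az":0,"jaw":-1},{"tx":0,"ty":0,"tz":0,"ax":0,"ay":0,"az":0,"jaw":-1},{"tx":0,"ty":0,"tz":0,"ax":0,"ay":0,"az":0,"jaw":-1},{"tx":0,"ty":0,"tz":-0.12,"ax":0,"ay":0,"az":0,"jaw":-1},{"tx":0,"ty":0,"tz":-0.15,"ax":0,"ay":0,"az":0,"jaw":-1},{"tx":0,"ty":0,"tz":-0.15,"ax":0,"ay":0,"az":0,"jaw":-1}]'; python3 -m jog '[{"tx":-0.024,"ty":-0.15,"tz":0,"ax":0,"ay":0,"az":0,"jaw":-1},{"tx":-0.024,"ty":-0.15,"tz":0,"ax":0,"ay":0,"az":0,"jaw":-1},{"tx":-0.024,"ty":-0.15,"tz":0,"ax":0,"ay":0,"az":0,"jaw":-1},{"tx":-0.024,"ty":-0.15,"tz":0,"ax":0,"ay":0,"az":0,"jaw":-1},{"tx":-0.024,"ty":-0.15,"tz":0,"ax":0,"ay":0,"az":0,"jaw":-1},{"tx":-0.024,"ty":-0.15,"tz":0,"ax":0,"ay":0,"az":0,"jaw":-1},{"tx":-0.024,"ty":-0.15,"tz":0,"ax":0,"ay":0,"az":0,"jaw":-1},{"tx":-0.024,"ty":-0.15,"tz":0,"ax":0,"ay":0,"az":0,"jaw":-1},{"tx":0,"ty":0,"tz":0,"ax":0,"ay":0,"az":0,"jaw":-1},{"tx":0,"ty":0,"tz":0,"ax":0,"ay":0,"az":0,"jaw":-1}]'
python3 - <<'E'
from h import *
s=manip.observe(); c=save('wrist','w6'); print(s['position'])
circ(c,s,'sealed ring',*OR,(250,140,390,260),.02)
E
```

```text
clock: 17.67
position: [0.4993, -0.2536, 0.1217]
tool_rot: [-0.001, 1.0, -0.0, -0.001]
force: [0.6, -1.0, 1.0]
opening: 0.875
finger_force: 0.0
clock: 18.5
position: [0.4522, 0.0473, 0.1219]
tool_rot: [0.0, 1.0, 0.002, 0.0]
force: [-0.7, -0.5, -0.7]
opening: 0.996
finger_force: 0.0
[0.45220867 0.04733494 0.12192699]
sealed ring [453.2  45.6] axes [39.5 39.7]
```

View pics/w6.png

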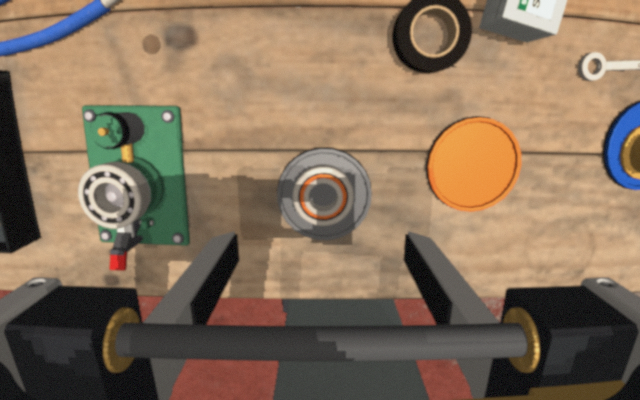

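The sealed bearing is in the grey dish at (324,196), the orange dish is empty at (475,164), and the open bearing is still on the packer at (114,195). Pick the sealed bearing.

```bash
python3 -m jog '[{"tx":0.003,"ty":0.006,"tz":0.14,"ax":0,"ay":0,"az":0,"jaw":-1},{"tx":0,"ty":0,"tz":0.14,"ax":0,"ay":0,"az":0,"jaw":-1},{"tx":0,"ty":0,"tz":0.12,"ax":0,"ay":0,"az":0,"jaw":-1},{"tx":0,"ty":0,"tz":0.048,"ax":0,"ay":0,"az":0,"jaw":-1},{"tx":0,"ty":0,"tz":0,"ax":0,"ay":0,"az":0,"jaw":-1},{"tx":0,"ty":0,"tz":0,"ax":0,"ay":0,"az":0,"jaw":-1},{"tx":0,"ty":0,"tz":0,"ax":0,"ay":0,"az":0,"jaw":-1}]' 30;  python3 -m jog '[{"tx":0,"ty":0,"tz":0,"ax":0,"ay":0,"az":0,"jaw":0.4},{"tx":0,"ty":0,"tz":0,"ax":0,"ay":0,"az":0,"jaw":0.4},{"tx":0,"ty":0,"tz":0,"ax":0,"ay":0,"az":0,"jaw":0.4},{"tx":0,"ty":0,"tz":0,"ax":0,"ay":0,"az":0,"jaw":0.4},{"tx":0,"ty":0,"tz":0,"ax":0,"ay":0,"az":0,"jaw":0.4},{"tx":0,"ty":0,"tz":0,"ax":0,"ay":0,"az":0,"jaw":0.4},{"tx":0,"ty":0,"tz":0,"ax":0,"ay":0,"az":0,"jaw":0.4}]' 30
```

```text
clock: 19.13
position: [0.455, 0.0431, 0.0108]
tool_rot: [0.0, 1.0, -0.001, 0.001]
force: [-0.3, 0.0, 0.3]
opening: 0.999
finger_force: 0.0
clock: 19.72
position: [0.4533, 0.0445, 0.0098]
tool_rot: [-0.0, 1.0, -0.0, 0.0]
force: [-0.8, -1.3, 1.9]
opening: 0.543
finger_force: 30.1
```

```bash
python3 -m jog '[{"tx":0,"ty":0,"tz":-0.12,"ax":0,"ay":0,"az":0,"jaw":0.4},{"tx":0,"ty":0,"tz":-0.12,"ax":0,"ay":0,"az":0,"jaw":0.4},{"tx":0.025,"ty":0.133,"tz":0,"ax":0,"ay":0,"az":0,"jaw":0.4},{"tx":0.025,"ty":0.133,"tz":0,"ax":0,"ay":0,"az":0,"jaw":0.4},{"tx":0.025,"ty":0.133,"tz":0,"ax":0,"ay":0,"az":0,"jaw":0.4},{"tx":0.025,"ty":0.133,"tz":0,"ax":0,"ay":0,"az":0,"jaw":0.4},{"tx":0,"ty":0,"tz":0,"ax":0,"ay":0,"az":0,"jaw":0.4},{"tx":0,"ty":0,"tz":0,"ax":0,"ay":0,"az":0,"jaw":0.4},{"tx":0,"ty":0,"tz":0,"ax":0,"ay":0,"az":0,"jaw":0.4}]'; python3 -m jog '[{"tx":0,"ty":0,"tz":0.12,"ax":0,"ay":0,"az":0,"jaw":0.4},{"tx":0,"ty":0,"tz":0.08,"ax":0,"ay":0,"az":0,"jaw":0.4},{"tx":0,"ty":0,"tz":0.036,"ax":0,"ay":0,"az":0,"jaw":0.4},{"tx":0,"ty":0,"tz":0,"ax":0,"ay":0,"az":0,"jaw":0.4},{"tx":0,"ty":0,"tz":0,"ax":0,"ay":0,"az":0,"jaw":0.4},{"tx":0,"ty":0,"tz":0,"ax":0,"ay":0,"az":0,"jaw":0.4}]'
```

```text
clock: 20.47
position: [0.4774, -0.0882, 0.0691]
tool_rot: [-0.001, 1.0, -0.0, -0.001]
force: [-0.1, 0.7, -0.8]
opening: 0.541
finger_force: 30.0
clock: 20.97
position: [0.4783, -0.0879, 0.0109]
tool_rot: [-0.0, 1.0, 0.001, 0.0]
force: [-0.3, 1.3, -1.0]
opening: 0.545
finger_force: 30.0
```

Release, rise, back off, then check.

```bash
python3 -m jog '[{"tx":0,"ty":0,"tz":0.003,"ax":0,"ay":0,"az":0,"jaw":0.4},{"tx":0,"ty":0,"tz":0,"ax":0,"ay":0,"az":0,"jaw":0.4},{"tx":0,"ty":0,"tz":0,"ax":0,"ay":0,"az":0,"jaw":-0.6},{"tx":0,"ty":0,"tz":0,"ax":0,"ay":0,"az":0,"jaw":-0.6},{"tx":0,"ty":0,"tz":0,"ax":0,"ay":0,"az":0,"jaw":-0.6},{"tx":0,"ty":0,"tz":0,"ax":0,"ay":0,"az":0,"jaw":-0.6},{"tx":0,"ty":0,"tz":-0.12,"ax":0,"ay":0,"az":0,"jaw":-1},{"tx":0,"ty":0,"tz":-0.15,"ax":0,"ay":0,"az":0,"jaw":-1},{"tx":0,"ty":0,"tz":-0.15,"ax":0,"ay":0,"az":0,"jaw":-1},{"tx":0,"ty":0,"tz":-0.15,"ax":0,"ay":0,"az":0,"jaw":-1}]'; python3 -m jog '[{"tx":-0.1,"ty":0,"tz":0,"ax":0,"ay":0,"az":0,"jaw":-1},{"tx":-0.1,"ty":0,"tz":0,"ax":0,"ay":0,"az":0,"jaw":-1},{"tx":0,"ty":0,"tz":0,"ax":0,"ay":0,"az":0,"jaw":-1},{"tx":0,"ty":0,"tz":0,"ax":0,"ay":0,"az":0,"jaw":-1},{"tx":0,"ty":0,"tz":0,"ax":0,"ay":0,"az":0,"jaw":-1}]'
python3 -c "
from h import *
c=save('scene','s7'); cv2.imwrite('pics/s7c.png',cv2.resize(c['color'][130:330,180:400,::-1],None,fx=2.7,fy=2.7,interpolation=cv2.INTER_CUBIC))"
```

```text
clock: 21.8
position: [0.4776, -0.0886, 0.1538]
tool_rot: [-0.0, 1.0, -0.0, -0.0]
force: [0.8, 0.0, -1.1]
opening: 0.995
finger_force: 0.0
clock: 22.22
position: [0.4287, -0.0889, 0.1526]
tool_rot: [0.0, 1.0, -0.0, 0.001]
force: [-0.4, -0.3, -0.4]
opening: 0.998
finger_force: 0.0
```

View pics/s7c.png

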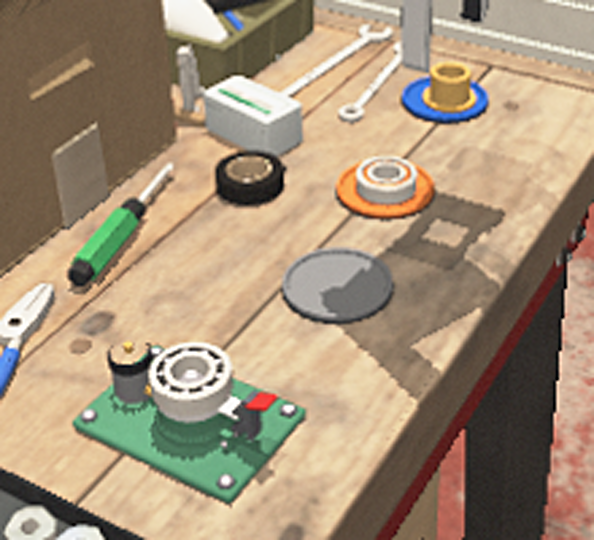

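The bush stands in the blue dish (450,90). The sealed bearing lies in the orange dish (386,180), the grey dish is empty (338,285), and the open bearing is held down on the packer (190,375).

```bash
python3 -c "
from cell import manip
print(manip.hand_in())"
```

```text
the job is handed in; nothing more can be done
None
```

The job is handed in at about 22 s on the clock: the open bearing is latched down on the packer, the sealed bearing is in the orange dish, the bush stands flange down in the blue dish, and the grey dish is empty. The bush had to go in before the sealed bearing, because it had been sitting in the orange dish.

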